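Press a bearing cap home with bench locking pliers

ROBOT

A 7-joint arm with a two-finger parallel gripper is mounted at the origin on the work surface. World frame = base frame: x ahead of the robot, y to its left, z up, the work surface at z = 0. Lengths are in mm, angles in rad, forces in N, time in s.
With the tool pointing down it reaches from about 425 to 925 mm from the base axis. Payload 6.8 kg.
Tool frame: the origin (TCP) lies at the very end of the fingers, on their centre line; the grasp point (between the pads) lies 19 mm behind it; z points along the fingers, y is the line along which they close (so a half turn about z gives the same grasp; the last joint's range is limited). The gripper opens to 88 mm and grips with 3 to 60 N. Pads are 20 mm wide; open, the fingers measure 115 mm over their backs; the gripper's body (75 mm by 178 mm) begins 61 mm behind the grasp point.
Start: joints at [-1.441, 0.477, 0.022, 1.555, -0.011, 1.109, -0.083], TCP at [159.001, 656.024, 193.764] pointing down, gripper open.
Joint ranges: [-2.96, 2.96], [-0.34, 2.1], [-1.41, 1.46], [0.24, 2.44], [-1.37, 4.51], [0.17, 1.92], [-2.96, 2.96]. Speed limits (rad/s): [2.39, 2.39, 3.14, 3.14, 3.14, 3.14, 3.14].

INTERFACE

Orientations are given as a rotation vector (axis times angle).
In Python, from bench import * gives the robot as it stands. The module is installed in compiled form; this text tells all that it offers.
- The arm moves only by the shell command python3 -m creep 'ROWS' [FORCE]. ROWS is JSON, a list of rows, each a list of 7 numbers: the turn, a rotation vector about the tool's x, y, z in degrees, then the shift along the tool's x, y, z in mm, then the finger opening in mm, from 0 to 87.8. A call has exactly 5 rows; each row is the pose to reach, as a shift and turn from the pose commanded when the call began, along the tool's axes at that moment; what a row does not reach only later rows make up. A row lasts 1/12 s, in which the tool goes at most 41.7 mm and 7.16 degrees, less where a joint would pass 70% of its speed; a pose out of reach is approached as far as the arm can. A call with a gripper value outside its range is refused whole. The fingers move at their own pace and stop on an object; FORCE is the grip in N (left out, the last holds). Time passes only in rows, so rows that repeat a pose let the fingers close, or fill a call up. It gives the time, the measured TCP pose, the force, the opening and the grip force at its end, in the units of the state.
- read_state(): the state, without advancing time (a new reading comes with each control period).
- camera(name): name is "scene" or "top" or "wrist"; returns the picture (400x640x3 uint8, red, green, blue); there is no depth.
- calibration(name): a dict with "camera_matrix" (3x3 intrinsics, pixels), "dist_coeffs" ([k1, k2, p1, p2, k3] as OpenCV has them; the pictures are not rectified), "R" (3x3) and "t" (3): a world point X has camera coordinates R X + t; the wrist camera has in their place "hand_eye" (4x4, takes a point from camera to tool coordinates, whose origin is the TCP and whose axes are the flange's). Camera axes: x right, y down, z forward; pixel columns grow to the right and rows downward; lengths in mm; the calibration is good to about 2 mm. A picture is of the moment at which its call begins: read the wrist's pose just before it. calibration takes no time and is no camera call.
- hand_in(): hands the job in; it is judged then, once.
The state is a dict: "t": time; "qpos": joint angles; "dq": joint speeds; "effort": joint torques, N m; "ee_pos": TCP position; "orientation": TCP orientation; "contact_force": force on the tool from outside, world axes, zero at the start; "torque": the same for the moment, N m; "finger_gap": opening from 0.0 (shut) to 1.0 (fully open); "grip_force": force on a finger pad.
Only numpy, scipy, OpenCV 4.12 (cv2) and the standard library are available. Lean on these libraries where they do the work, as an engineer would, in place of code of your own. Each camera call takes 0.05 s, during which the arm holds its last target. There are 200 camera calls.

TASK

Lay the bearing block whose yellow cap stands proud in the bench-mounted locking pliers, cap end in, between the blue guides and up against the stop, then push the red handle down over centre so that it locks by itself and presses the cap home, and let go. Flick the yellow release lever down so that the handle springs open, then take the block out and lay it flat on the middle of the green mat, cap up. Leave the other block, the jar and the two standing bolts alone.

Things in the scene. Friction and masses are not known exactly. Their poses are not given: they have to be found in the camera images.
- clamp: Bench-mounted locking pliers, fixed, 380 x 70 mm. Origin on the table under the jaw pivot; +x along the jaws (out of the mouth), -x along the handles, z up. Upper jaw open: rubber pad at x 72, lowest at z 62, jaw's end reaches x 73, z 112; closed, the pad presses down at x 65. Side plates of the pivot: x -64 to 10, y +-21, top z 99.
- seat (a point): Where the block's origin belongs in the pliers (clamp x 93, y 0, z 15; axes as the clamp's). Lower jaw: bar 36 wide, top at z 15, clamp x 25 to 130. The block lies on it between two blue guides (inner faces y +-25.5, x 40 to 80, flared to x 100, top z 26), its end against the blue stop face at x 38 (top z 32), its +x the clamp's +x.
- handle (a joint): Angle of the red upper handle: 0 = sprung open, 0.9 rad above level; 0.90 = locked, level, at its stop. Hinge: level, along y, through clamp x -49, z 90. Bar 18 to 24 wide, 12 to 16 thick, reaching 118 from the hinge. Pushing it down onto a block takes up to about 12 N near its end. Past 0.78 (centre) it stays locked; push it right down to its stop.
- handle_press (a point): Point on top of the red grip, 100 mm from the handle's hinge and 8 mm above its mid-plane, where to push it; moves with the handle in an arc about the hinge. Open it is at about clamp x -105, z 174; locked at x -149, z 98.
- lever (a joint): Angle of the yellow release lever below the handle: 0 = at rest (springs back), 0.32 = fully down. Hinge: level, along y, through clamp x -120, z 55. At about 0.2 its inner nose has lifted the locked handle past centre, which takes 10 to 15 N on the tip; the handle then springs open by itself.
- lever_tip (a point): Top of the yellow thumb plate (45 x 24 mm) at the lever's outer end, past the end of the handle: at rest at clamp x -215, y 0, z 61; fully down about 30 mm lower. The plate spans clamp x -235 to -190; the locked handle ends at x -167.
- block: Aluminium bearing block to be worked on, 110 (x) x 46 (y) x 22 (z) mm, 0.2 to 0.45 kg. Origin at the centre of its underside, z up. The bearing with the yellow cap is at x -28 (cap end, -x); the end with two small dark holes (+x) is the grip end. Held across its 46 mm width at about x +32 the gripper stays clear of the pliers.
- cap (a joint): How far the yellow cap (29 mm diameter) has been pressed into the block, in m: 0 to 0.0015 at the start (its top stands 5.5 to 7 mm above the block), 0.006 = fully home (1 mm above). It moves stiffly (about 18 N).
- cap_top (a point): Centre of the yellow cap's top face.
- spare: The other bearing block, same size, with a flat black cap already home; leave it alone. Origin at the centre of its underside.
- mat: Green mat, fixed, 150 (x) x 170 (y) x 3 mm; origin at the centre of its underside. The finished block goes on its middle.
- jar: White jar with red lid, 60 mm diameter, 62 tall; leave it standing. Origin at the centre of its underside.
- bolt_a: Steel bolt standing on its head (28 mm head, 42 tall) beside the pliers; leave it. Origin under its centre.
- bolt_b: Second such bolt, on the other side of the pliers; leave it. Origin under its centre.
Not all that is in view belongs to the job. What is shaped like the block but orange or pink is not meant.

How it is judged:
By the outcome, as a careful person would: the job done as asked, in the order asked, and still so for the second after the job is handed in, with the robot touching nothing.
It also fails if it takes over 72 s, if anything falls off the work surface, if the arm or the gripper's body presses on something with over 40 N, if the wrist force passes 120 N, or if a joint passes its speed limit or range.

## Working session

There is one attempt and no reset: what is moved stays moved. The work goes in short steps, Python scripts to look and compute and a shell command to move; the robot and the scene stay as the last step left them, time stands still between calls to the robot, and variables do not carry over. Pictures are saved under pics/ and viewed, at most 10 in all, crops included, and the job is handed in when it is done.

```bash
mkdir -p pics; python3 - <<'E'
from bench import *
import cv2,numpy as np
s=read_state();print(s)
for n in("scene","top","wrist"):
    im=camera(n);cv2.imwrite(f"pics/{n}0.png",im[:,:,::-1])
    c=calibration(n);print(n,{k:np.round(np.array(v),3).tolist() for k,v in c.items()})
E
```

```text
{'t': 0.0, 'qpos': array([-1.44109658,  0.47782022,  0.02234048,  1.55643718, -0.01150259,
        1.10925374, -0.08308498]), 'dq': array([-0.00166886, -0.00097206,  0.00065421, -0.00077727,  0.00068651,
        0.00191643,  0.00117367]), 'effort': array([-7.20016942e-04, -5.82858145e+01,  1.53441254e+00, -2.72605830e+01,
       -5.42285386e-02,  1.70127227e-02,  1.68501861e-04]), 'ee_pos': array([158.87317558, 655.37991885, 192.77430108]), 'orientation': array([-3.72591159e-01, -3.11933662e+00,  2.80921797e-03]), 'contact_force': array([ 0.47003864,  0.55010962, -0.3611307 ]), 'torque': array([-0.02945157, -0.04792864,  0.02964807]), 'grip_force': 0.0, 'finger_gap': 0.9965774295335771}
scene {'camera_matrix': [[415.684, 0.0, 322.021], [0.0, 415.684, 198.133], [0.0, 0.0, 1.0]], 'dist_coeffs': [-0.111, 0.0, 0.0, 0.0, 0.0], 'R': [[-0.177, 0.984, 0.017], [0.718, 0.141, -0.682], [-0.673, -0.108, -0.731]], 't': [-0.078, -290.793, 1514.786]}
top {'camera_matrix': [[424.019, 0.0, 316.335], [0.0, 424.019, 201.971], [0.0, 0.0, 1.0]], 'dist_coeffs': [-0.072, 0.0, 0.0, 0.0, 0.0], 'R': [[-0.02, -1.0, -0.004], [-0.991, 0.02, -0.13], [0.13, 0.001, -0.992]], 't': [90.287, 529.305, 1124.57]}
wrist {'camera_matrix': [[342.502, 0.0, 318.42], [0.0, 342.502, 199.135], [0.0, 0.0, 1.0]], 'dist_coeffs': [-0.024, 0.0, 0.0, 0.0, 0.0], 'hand_eye': [[0.001, -0.965, -0.261, 71.457], [1.0, 0.001, 0.0, -0.175], [-0.0, -0.261, 0.965, -191.114], [0.0, 0.0, 0.0, 1.0]]}
```

View pics/top0.png

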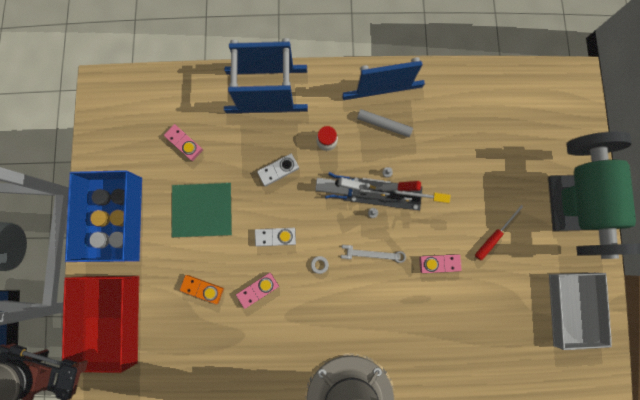

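View pics/scene0.png

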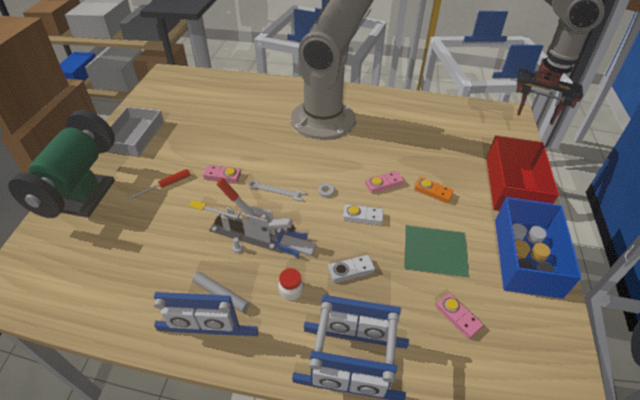

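Candidates in the top view are the silver block with yellow cap (275,237), the silver block with black cap (278,169, the spare), pink ones at (183,142), (258,290) and (440,263), and an orange one at (202,289). I choose (275,237). The clamp runs from the yellow lever (442,198) to the mouth (318,185), and the mat is at (202,210).

```bash
cat > h.py <<'E'
from bench import *
import cv2,numpy as np
from scipy.spatial.transform import Rotation as R
def cam(n,s=None):
    c=calibration(n);K=np.array(c["camera_matrix"]);d=np.array(c["dist_coeffs"])
    if n=="wrist":
        H=np.array(c["hand_eye"]);Rt=R.from_rotvec(s["orientation"]).as_matrix()
        return K,d,Rt@H[:3,:3],Rt@H[:3,3]+s["ee_pos"]
    A=np.array(c["R"]);return K,d,A.T,-A.T@np.array(c["t"])
def cast(C,px,z):
    K,d,A,o=C
    u=cv2.undistortPoints(np.array(px,float).reshape(-1,1,2),K,d).reshape(-1,2)
    r=np.c_[u,np.ones(len(u))]@A.T
    return o+r*((z-o[2])/r[:,2])[:,None]
def proj(C,X):
    K,d,A,o=C
    X=np.array(X,float).reshape(-1,3);return cv2.projectPoints(((X-o)@A).reshape(-1,1,3),np.zeros(3),np.zeros(3),K,d)[0].reshape(-1,2)
def snap(n,f):
    s=read_state();im=camera(n);cv2.imwrite(f"pics/{f}.png",im[:,:,::-1]);return s,im,cam(n,s)
def mask(im,lo,hi):
    return cv2.inRange(cv2.cvtColor(im,cv2.COLOR_RGB2HSV),np.array(lo),np.array(hi))
def blobs(m,amin=30):
    n,l,st,ce=cv2.connectedComponentsWithStats(m)
    return [(ce[i].round(1).tolist(),int(st[i,4]),l==i) for i in range(1,n) if st[i,4]>=amin]
def togo(s,p,yaw):
    """tool-down: shift in tool axes and turn about tool z (deg) to reach TCP p with tool y axis at world angle yaw (mod 180)"""
    Rt=R.from_rotvec(s["orientation"]).as_matrix()
    a=np.arctan2(Rt[1,1],Rt[0,1]);dy=(yaw-a+np.pi/2)%np.pi-np.pi/2
    return (Rt.T@(np.array(p)-s["ee_pos"])).round(1),np.degrees(-dy).round(1)
E
python3 - <<'E'
from h import *
im=cv2.imread("pics/top0.png")[:,:,::-1];C=cam("top")
for nm,lo,hi,z in(("yel",(20,120,120),(33,255,255),25),("green",(60,60,40),(85,255,160),3),("red",(0,150,100),(6,255,255),62),("blue",(105,120,60),(120,255,255),26)):
    for c,a,_ in blobs(mask(im,lo,hi),20): print(nm,c,a,cast(C,c,z)[0].round(0))
for nm,c,z in(("block",(275,237),22),("spare",(278,169),22),("levertip",(442,198),61),("jawend",(318,185),15),("bolt",(388,172),42),("bolt",(373,213),42)):print(nm,cast(C,c,z)[0].round(0))
a=cv2.resize(im[150:260,240:460],(800,400),interpolation=cv2.INTER_CUBIC);cv2.imwrite("pics/crop1.png",a[:,:,::-1])
E
```

```text
yel [188.3, 146.9] 82 [697. 439.  25.]
yel [441.8, 197.4] 175 [ 538. -269.   25.]
yel [98.7, 217.9] 195 [500. 691.  25.]
yel [284.6, 235.8] 82 [441. 168.  25.]
yel [431.4, 264.0] 89 [ 356. -230.   25.]
yel [265.2, 284.8] 92 [310. 222.  25.]
yel [209.3, 292.9] 90 [290. 374.  25.]
green [601.3, 195.5] 4121 [ 537. -750.    3.]
green [201.0, 209.7] 3026 [520. 405.   3.]
red [326.7, 135.0] 272 [711.  47.  62.]
red [417.8, 184.8] 43 [ 568. -195.   62.]
red [489.1, 244.7] 268 [ 403. -378.   62.]
red [99.5, 321.2] 5360 [221. 659.  62.]
red [99.3, 371.0] 35 [ 92. 657.  62.]
blue [260.4, 46.1] 350 [996. 234.  26.]
blue [297.3, 66.1] 86 [930. 127.  26.]
blue [386.9, 79.4] 1555 [ 885. -131.   26.]
blue [227.0, 68.8] 23 [928. 331.  26.]
blue [267.6, 92.7] 443 [851. 213.  26.]
blue [277.2, 94.8] 23 [844. 185.  26.]
blue [231.0, 108.4] 52 [807. 318.  26.]
blue [102.2, 215.7] 5098 [506. 680.  26.]
blue [334.2, 175.4] 22 [606.  28.  26.]
blue [336.6, 196.2] 41 [547.  23.  26.]
block [438. 195.  22.]
spare [628. 185.  22.]
levertip [ 531. -259.   61.]
jawend [581.  74.  15.]
bolt [ 609. -119.   42.]
bolt [497. -73.  42.]
```

View pics/crop1.png

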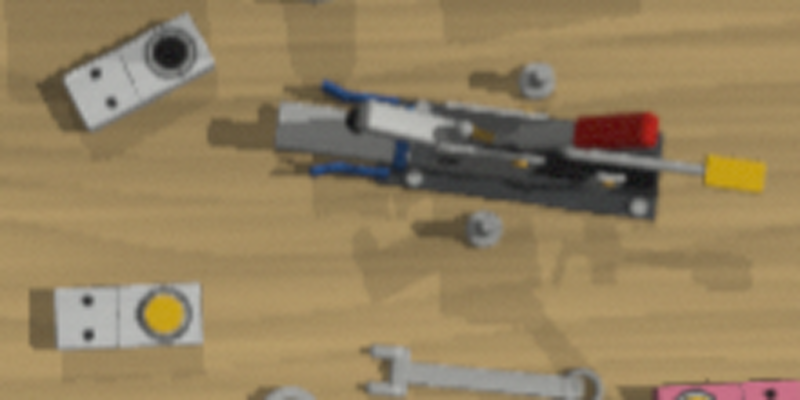

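The crop confirms the choice: a silver block at crop (129,316) with its yellow cap towards the pliers and two dark holes at the far end. The spare with the black cap is at (140,72), and the bolts are at (537,80) and (484,229).

```bash
python3 - <<'E'
from h import *
s=read_state();print(togo(s,(437,228,190),np.radians(5)))
E
```

```text
(array([-371. , -350. ,    3.5]), np.float64(71.4))
```

```bash
for i in 1 2 3; do python3 -m creep '[[0,0,0,-25,-23,0,87],[0,0,0,-50,-47,0,87],[0,0,0,-75,-70,0,87],[0,0,0,-100,-93,0,87],[0,0,0,-124,-117,1,87]]' 30|tail -1; done
for i in 1 2; do python3 -m creep '[[0,0,7,0,0,0,87],[0,0,14,0,0,0,87],[0,0,21,0,0,0,87],[0,0,28,0,0,0,87],[0,0,35.5,0,0,0,87]]'; done
python3 - <<'E'
from h import *
s,im,C=snap("wrist","w1")
print(s["t"],s["ee_pos"],s["qpos"].round(2))
m=mask(im,(20,120,120),(33,255,255))
for c,a,_ in blobs(m,60): print(c,a,cast(C,c,28)[0].round(1))
print("expect grasp px",proj(C,[(437,228,22),(441,168,28)]).round(0))
E
```

```text
grip_force: 0.0
grip_force: 0.0
grip_force: 0.0
t: 1.82
ee_pos: [437.7, 227.0, 190.6]
orientation: [-1.307, -2.857, 0.001]
contact_force: [-0.3, -0.1, -0.2]
finger_gap: 0.987
grip_force: 0.0
t: 2.23
ee_pos: [437.6, 227.2, 190.6]
orientation: [-2.108, -2.329, 0.001]
contact_force: [-0.3, -0.1, 0.4]
finger_gap: 0.994
grip_force: 0.0
2.2333 [437.62454485 227.19227551 190.59226581] [-0.96  0.18  0.4   2.01 -0.09  0.97 -0.41]
[180.1, 12.3] 745 [292. 371.  28.]
[198.3, 169.8] 607 [311.2 221.7  28. ]
[317.0, 229.5] 519 [441.7 168.2  28. ]
[105.2, 329.1] 113 [199.2  14.4  28. ]
expect grasp px [[318. 175.]
 [316. 230.]]
```

View pics/w1.png

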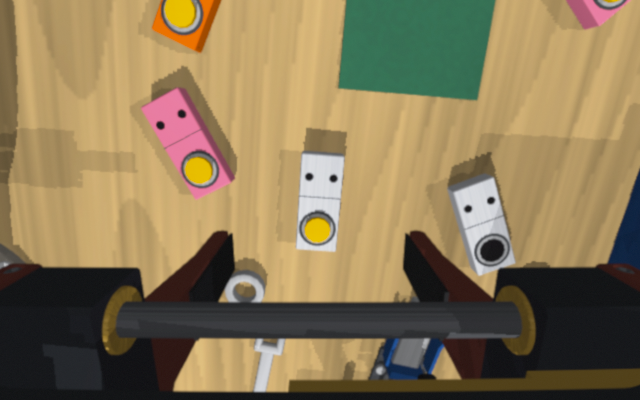

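The wrist picture shows the yellow-capped silver block at (321,200), with its holes at (309,177) and (333,178) and its cap at (317,229). The gripper is square above it.

```bash
python3 - <<'E'
from h import *
s=read_state();C=cam("wrist",s);im=cv2.imread("pics/w1.png")[:,:,::-1]
h=cast(C,[(309,177),(333,178)],22);cap=cast(C,(317,229.5),28)[0];m=h.mean(0)
print(h.round(1),cap.round(1),np.degrees(np.arctan2(*(m-cap)[[1,0]])))
hs=mask(im,(0,0,170),(180,60,255))|mask(im,(20,120,120),(33,255,255));hs=cv2.morphologyEx(hs,cv2.MORPH_CLOSE,np.ones((7,7)))
for c,a,b in blobs(hs,800):
    ct=cv2.findContours(b.astype(np.uint8),cv2.RETR_EXTERNAL,cv2.CHAIN_APPROX_NONE)[0][0].reshape(-1,2)
    r=cv2.minAreaRect(cast(C,ct,22)[:,:2].astype(np.float32));print(c,a,r)
E
```

```text
[[427.5 224.5  22. ]
 [453.2 225.8  22. ]] [441.3 168.1  28. ] 90.96597506496796
[181.6, 13.7] 884 ((292.45648193359375, 370.9583435058594), (33.6525993347168, 26.398435592651367), 4.681805610656738)
[318.9, 201.8] 3981 ((440.7850341796875, 195.1807861328125), (46.17106628417969, 108.7858657836914), 1.1539262533187866)
[481.3, 219.6] 2780 ((628.69921875, 184.02890014648438), (45.2975959777832, 108.81204223632812), 26.373085021972656)
```

```bash
python3 - <<'E'
from h import *
s=read_state();print(togo(s,(440.1,227.5,4),np.radians(1.15)))
E
```

```text
(array([1.000e-01, 2.500e+00, 1.866e+02]), np.float64(4.1))
```

```bash
python3 -m creep '[[0,0,4,0,2.5,35,87],[0,0,4,0,2.5,70,87],[0,0,4,0,2.5,105,87],[0,0,4,0,2.5,140,87],[0,0,4,0,2.5,160,87]]' 35 >/dev/null
python3 -m creep '[[0,0,0,0,0,14,87],[0,0,0,0,0,26.5,87],[0,0,0,0,0,26.5,87],[0,0,0,0,0,26.5,44],[0,0,0,0,0,26.5,42]]' 35
python3 -m creep '[[0,0,0,0,0,0,42],[0,0,0,0,0,0,42],[0,0,0,0,0,0,42],[0,0,0,0,0,0,42],[0,0,0,0,0,0,42]]' 35
```

```text
t: 3.12
ee_pos: [440.8, 227.7, 4.9]
orientation: [2.18, 2.262, 0.001]
contact_force: [-1.1, 0.3, 0.3]
finger_gap: 0.882
grip_force: 0.0
t: 3.53
ee_pos: [440.4, 227.7, 4.5]
orientation: [-2.181, -2.261, -0.001]
contact_force: [0.3, 0.2, -0.4]
finger_gap: 0.503
grip_force: 0.0
```

```bash
python3 -m creep '[[0,0,0,0,0,0,30],[0,0,0,0,0,0,30],[0,0,0,0,0,0,30],[0,0,0,0,0,0,30],[0,0,0,0,0,0,30]]' 35
python3 -m creep '[[0,0,0,0,0,-20,30],[0,0,0,0,0,-40,30],[0,0,0,0,0,-60,30],[0,0,0,0,0,-80,30],[0,0,0,0,0,-100,30]]' 35
```

```text
t: 3.95
ee_pos: [440.3, 227.5, 4.2]
orientation: [-2.181, -2.261, 0.0]
contact_force: [-0.3, -0.7, -0.7]
finger_gap: 0.346
grip_force: 0.0
t: 4.37
ee_pos: [440.2, 227.3, 105.1]
orientation: [2.182, 2.261, -0.001]
contact_force: [0.2, 0.4, 0.0]
finger_gap: 0.342
grip_force: 0.0
```

```bash
python3 - <<'E'
from h import *
s,im,C=snap("wrist","w2");print(s["ee_pos"],s["finger_gap"])
print(proj(C,[s["ee_pos"],s["ee_pos"]+[0,0,19],(440.3,227,22)]))
E
```

```text
[440.17146782 227.29435825 105.13275972] 0.34197412520599696
[[318.56933525 230.84710604]
 [318.54917    243.21143658]
 [318.76912355 195.89126962]]
```

View pics/w2.png

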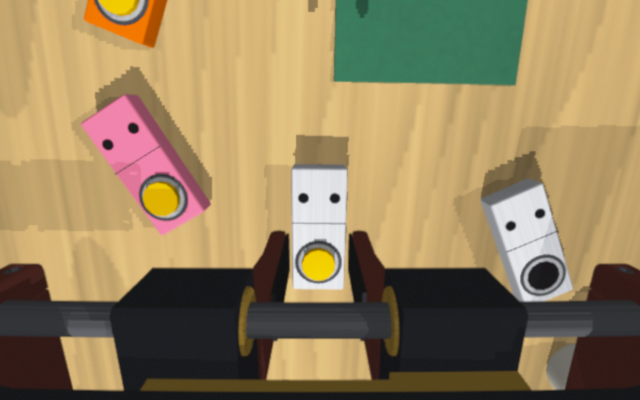

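The block still lies on the table between the fingers, with holes at (303,198) and (335,198) and the cap at (319,262). The grasp missed it, so I check where the block is now and what the fingers span.

```bash
python3 - <<'E'
from h import *
s=read_state();C=cam("wrist",s)
print(cast(C,[(303,198),(335,198)],22),cast(C,(319,262),28))
print(cast(C,[(293,166),(347,166),(344,289),(293,289)],22).round(1))
print(np.linalg.norm(np.diff(cast(C,[(286,232),(354,232)],105),axis=0)))
s,im,C=snap("scene","s2")
b=im[160:280,280:480];cv2.imwrite("pics/s2c.png",cv2.resize(b,(800,480),interpolation=cv2.INTER_CUBIC)[:,:,::-1])
for c,a,_ in blobs(mask(im,(20,120,120),(33,255,255)),30): print(c,a,cast(C,c,28)[0].round(1))
E
```

```text
[[429.65644882 225.29608978  22.        ]
 [456.4882813  226.22927103  22.        ]] [[445.04769652 170.13734724  28.        ]]
[[420.8 252.1  22. ]
 [465.  253.7  22. ]
 [468.8 141.4  22. ]
 [422.6 139.8  22. ]]
41.11604175752244
[434.2, 18.0] 164 [-952.6  419.9   28. ]
[229.6, 170.9] 52 [ 358.8 -226.3   28. ]
[426.3, 182.5] 59 [291.7 374.8  28. ]
[197.0, 204.4] 116 [ 510.3 -273.2   28. ]
[353.3, 209.6] 65 [443.7 169.3  28. ]
[521.9, 248.7] 108 [496.8 637.7  28. ]
[540.7, 251.9] 146 [498.6 689.6  28. ]
[451.5, 303.8] 103 [697.7 440.   28. ]
```

View pics/s2c.png

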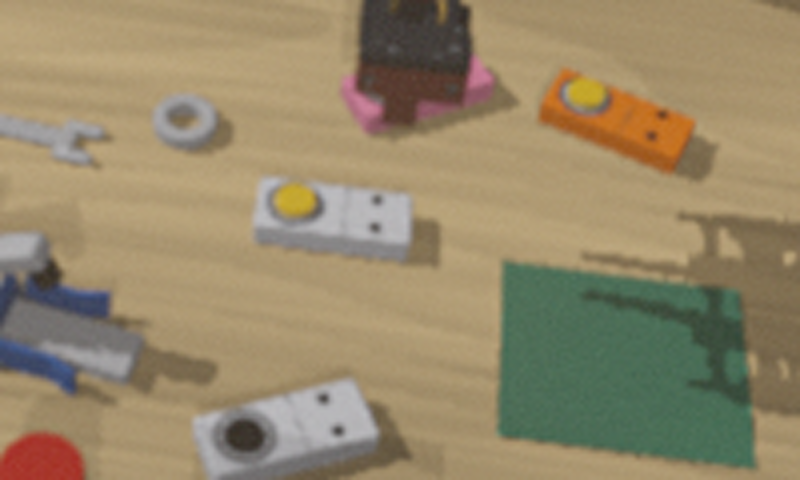

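```bash
python3 - <<'E'
from h import *
im=cv2.imread("pics/scene0.png")[:,:,::-1];C=cam("scene")
for c,a,_ in blobs(mask(im,(20,120,120),(33,255,255)),30): print(c,a,cast(C,c,28)[0].round(1))
print(proj(C,[read_state()["ee_pos"],(444,227,22)]))
im=cv2.imread("pics/top0.png")[:,:,::-1]
s,i2,C=snap("top","t2")
for k in(im,i2):
  for c,a,_ in blobs(mask(k,(20,120,120),(33,255,255)),30):
    if 150<c[1]<280 and 250<c[0]<300:print(c,a,cast(C,c,28)[0])
print(proj(C,[read_state()["ee_pos"]]))
E
```

```text
[434.1, 18.6] 116 [-944.6  419.2   28. ]
[229.5, 170.9] 54 [ 358.9 -226.6   28. ]
[376.3, 180.2] 51 [311.9 223.2  28. ]
[426.3, 182.5] 59 [291.7 374.8  28. ]
[197.0, 204.4] 118 [ 510.3 -273.2   28. ]
[353.4, 209.7] 64 [444.  169.7  28. ]
[540.1, 250.7] 191 [494.7 688.6  28. ]
[522.7, 249.3] 59 [498.5 639.7  28. ]
[451.5, 303.8] 104 [697.7 440.   28. ]
[[377.37151337 192.92921755]
 [373.2978749  214.00822211]]
[284.6, 235.8] 82 [440.7527579  167.81810928  28.        ]
[284.6, 235.8] 82 [440.7527579  167.81810928  28.        ]
[[258.54198898 234.54783442]]
```

The block hasn't moved by a pixel in any view, so I go down again with the fingers open and look while they are around it.

```bash
python3 -m creep '[[0,0,0,0,0,0,87],[0,0,0,0,0,0,87],[0,0,0,0,0,0,87],[0,0,0,0,0,0,87],[0,0,0,0,0,0,87]]' 35|tail -2
python3 -m creep '[[0,0,0,0,1,25,87],[0,0,0,0,1,50,87],[0,0,0,0,1,75,87],[0,0,0,0,1,100,87],[0,0,0,0,1,100,87]]' 35
python3 -m creep '[[0,0,0,0,0,0,50],[0,0,0,0,0,0,50],[0,0,0,0,0,0,50],[0,0,0,0,0,0,50],[0,0,0,0,0,0,50]]' 35
python3 - <<'E'
from h import *
s,im,C=snap("wrist","w3");print(s["ee_pos"],s["finger_gap"])
snap("scene","s3")
E
```

```text
finger_gap: 0.682
grip_force: 0.0
t: 5.35
ee_pos: [438.5, 225.9, 0.5]
orientation: [-2.18, -2.26, 0.011]
contact_force: [-1.1, -0.4, -0.1]
finger_gap: 0.988
grip_force: 0.0
t: 5.77
ee_pos: [442.0, 228.1, 5.3]
orientation: [2.181, 2.261, 0.003]
contact_force: [-0.7, -0.1, 0.4]
finger_gap: 0.649
grip_force: 0.0
[441.98442981 228.11220114   5.33161647] 0.6491912098408997
```

View pics/w3.png

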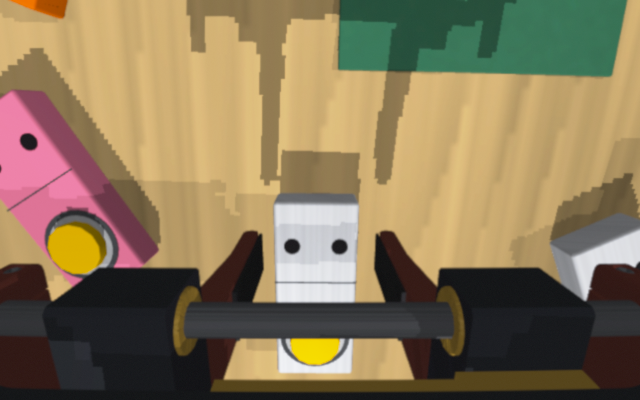

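The block lies centred between the fingers, with holes at (292,246) and (340,247) and fingertips at (260,235) and (378,235). I close further.

```bash
python3 -m creep '[[0,0,0,0,0,0,44],[0,0,0,0,0,0,44],[0,0,0,0,0,0,44],[0,0,0,0,0,0,44],[0,0,0,0,0,0,44]]' 35
python3 -m creep '[[0,0,0,0,0,0,42],[0,0,0,0,0,0,42],[0,0,0,0,0,0,42],[0,0,0,0,0,0,42],[0,0,0,0,0,0,42]]' 35
python3 - <<'E'
from h import *
s,im,C=snap("wrist","w4");print(s["ee_pos"],s["finger_gap"],s["grip_force"])
s,i2,C=snap("scene","s4");im2=cv2.resize(i2[150:250,300:430],(520,400))
cv2.imwrite("pics/cmp.png",np.hstack([cv2.resize(im[150:400,180:460],(280,250))[:, :],np.zeros((250,0,3),np.uint8)])[:,:,::-1])
c=np.zeros((400,800,3),np.uint8);c[:250,:280]=im[150:400,180:460];c[:,280:]=im2;cv2.imwrite("pics/cmp.png",c[:,:,::-1])
E
```

```text
t: 6.28
ee_pos: [441.3, 227.5, 4.2]
orientation: [-2.181, -2.261, 0.0]
contact_force: [0.1, -0.7, -0.7]
finger_gap: 0.502
grip_force: 0.0
t: 6.7
ee_pos: [441.3, 227.6, 4.2]
orientation: [-2.181, -2.261, -0.0]
contact_force: [0.3, -0.7, -0.0]
finger_gap: 0.48
grip_force: 0.0
[441.31604061 227.57147091   4.24957348] 0.4797784018593269 0.0
```

View pics/cmp.png

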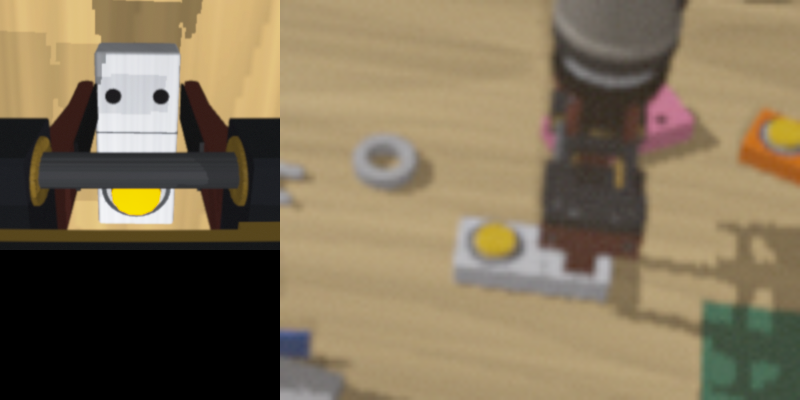

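```bash
python3 - <<'E'
from h import *
C=cam("scene")
P=[(x,y,z) for x,y in((464,217),(464,237),(477,217),(477,237)) for z in(4,22,44)]
q=proj(C,P)
for p,k in zip(P,q):print(p,((k[0]-300)*4+280).round(),((k[1]-150)*4).round())
print("block corners")
for p in[(464,250,22),(464,250,0),(464,140,22),(464,140,0)]:
    k=proj(C,p)[0];print(p,((k[0]-300)*4+280).round(),((k[1]-150)*4).round())
im=cv2.imread("pics/w4.png");cv2.imwrite("pics/w4c.png",cv2.resize(im[180:330,230:430],(800,600),interpolation=cv2.INTER_CUBIC))
E
```

```text
(464, 217, 4) 554.0 292.0
(464, 217, 22) 556.0 275.0
(464, 217, 44) 560.0 255.0
(464, 237, 4) 582.0 296.0
(464, 237, 22) 585.0 279.0
(464, 237, 44) 588.0 259.0
(477, 217, 4) 552.0 306.0
(477, 217, 22) 554.0 289.0
(477, 217, 44) 558.0 269.0
(477, 237, 4) 580.0 310.0
(477, 237, 22) 583.0 293.0
(477, 237, 44) 587.0 273.0
block corners
(464, 250, 22) 603.0 282.0
(464, 250, 0) 599.0 302.0
(464, 140, 22) 448.0 259.0
(464, 140, 0) 446.0 279.0
```

View pics/w4c.png

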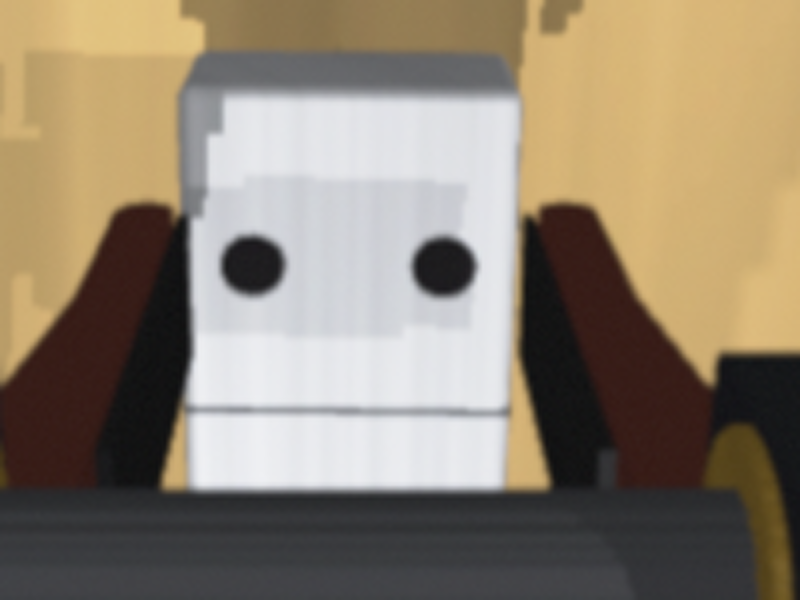

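```bash
python3 - <<'E'
from h import *
s=read_state();C=cam("wrist",s);f=lambda x,y:(230+x/4,180+y/4)
px=[f(252,265),f(444,265),f(182,93),f(519,93),f(188,409),f(510,409)]
for z in(22,0,-10):print(z,cast(C,px,z).round(1).tolist())
# fingertips
print("tips",[cast(C,[f(178,215),f(533,215)],z).round(1).tolist() for z in(4,)])
print(proj(C,[(441.3,227.5,4.2)]))
print(R.from_rotvec(s["orientation"]).as_matrix().round(3),C[3],s["qpos"])
E
```

```text
22 [[427.5, 224.8, 22.0], [453.6, 225.7, 22.0], [417.8, 248.8, 22.0], [462.2, 250.4, 22.0], [418.8, 202.6, 22.0], [464.1, 204.3, 22.0]]
0 [[426.0, 215.4, 0.0], [455.5, 216.5, 0.0], [415.2, 242.5, 0.0], [465.1, 244.3, 0.0], [416.3, 190.4, 0.0], [467.3, 192.3, 0.0]]
-10 [[425.4, 211.1, -10.0], [456.4, 212.2, -10.0], [414.0, 239.6, -10.0], [466.5, 241.5, -10.0], [415.1, 184.9, -10.0], [468.7, 186.8, -10.0]]
tips [[[415.1, 224.7, 4.0], [468.0, 226.6, 4.0]]]
[[318.55216787 230.97920152]]
[[-0.036  0.999 -0.   ]
 [ 0.999  0.036  0.   ]
 [ 0.    -0.    -1.   ]] [438.77466395 298.88532103 195.36035642] [-0.85580517  0.48719931  0.31457143  2.1372665  -0.27851797  0.55511649
 -0.30161571]
```

The visible pad faces are wider apart than the reading says, so I close all the way and let the fingers stop on the block.

```bash
for i in 1 2; do python3 -m creep '[[0,0,0,0,0,0,0],[0,0,0,0,0,0,0],[0,0,0,0,0,0,0],[0,0,0,0,0,0,0],[0,0,0,0,0,0,0]]' 35;done
python3 - <<'E'
from h import *
s,im,C=snap("wrist","w5");print(s["finger_gap"],s["grip_force"])
E
```

```text
t: 7.22
ee_pos: [441.3, 227.6, 4.3]
orientation: [-2.181, -2.261, -0.0]
contact_force: [0.1, -0.1, -0.1]
finger_gap: 0.139
grip_force: 0.0
t: 7.63
ee_pos: [441.3, 227.5, 4.2]
orientation: [-2.181, -2.261, 0.0]
contact_force: [-0.9, 0.4, 0.1]
finger_gap: 0.005
grip_force: 0.0
0.004700725130054125 0.0
```

```bash
python3 - <<'E'
from h import *
for n in("w4","w5"):
    im=cv2.imread(f"pics/{n}.png")[:,:,::-1]
    w=mask(im,(0,0,150),(180,50,255));d=mask(im,(0,0,0),(180,255,50));r=mask(im,(0,90,30),(12,255,110))
    print(n)
    for row in(205,215,225,233,240,246,252,260,270,280,290,300):
        def runs(m):
            x=np.flatnonzero(m[row,180:460])+180
            return [(int(g[0]),int(g[-1])) for g in np.split(x,np.flatnonzero(np.diff(x)>1)+1) if len(g)>2]
        print(row,"white",runs(w),"dark",runs(d),"red",runs(r))
E
```

```text
w4
205 white [(277, 359)] dark [] red []
215 white [(278, 359)] dark [] red []
225 white [(278, 359)] dark [] red []
233 white [(280, 359)] dark [] red [(260, 272), (366, 377)]
240 white [(278, 287), (299, 335), (346, 358)] dark [(271, 275), (290, 294), (362, 366)] red [(256, 272), (365, 381)]
246 white [(278, 284), (301, 332), (349, 358)] dark [(269, 276), (286, 299), (334, 347), (361, 368)] red [(253, 269), (368, 384)]
252 white [(278, 287), (298, 334), (347, 358)] dark [(267, 276), (338, 343), (361, 370)] red [(250, 267), (369, 386)]
260 white [(278, 357)] dark [(264, 276), (361, 373)] red [(245, 264), (373, 392)]
270 white [(278, 357)] dark [(180, 227), (260, 276), (361, 377), (410, 459)] red [(237, 261), (376, 400)]
280 white [(277, 356)] dark [(180, 230), (256, 274), (364, 380), (407, 459)] red [(230, 257), (380, 407)]
290 white [(277, 356)] dark [(180, 216), (253, 271), (366, 384), (421, 459)] red [(230, 254), (383, 407)]
300 white [(277, 355)] dark [(180, 212), (250, 269), (368, 380), (425, 459)] red [(232, 253), (384, 405)]
w5
205 white [(275, 305), (307, 310), (312, 316), (
[... 189 characters left out ...]
, 358)] dark [] red [(302, 313), (324, 335)]
240 white [(275, 287), (346, 358)] dark [(291, 295)] red [(301, 314), (323, 337)]
246 white [(275, 284), (349, 358)] dark [(286, 299), (314, 316), (321, 323), (339, 347)] red [(299, 315), (322, 338)]
252 white [(276, 287), (346, 358)] dark [(313, 316), (321, 323), (339, 342)] red [(298, 314), (322, 339)]
260 white [(276, 293), (344, 357)] dark [(314, 316), (321, 323)] red [(295, 314), (322, 341)]
270 white [] dark [(212, 316), (321, 323), (325, 425)] red [(312, 314), (323, 325)]
280 white [] dark [(205, 316), (321, 431)] red [(312, 314), (323, 325)]
290 white [] dark [(198, 310), (327, 438)] red []
300 white [] dark [(192, 309), (327, 445)] red []
```

```bash
for i in 1 2; do python3 -m creep '[[0,0,0,0,0,0.5,0],[0,0,0,0,0,1,0],[0,0,0,0,0,1.5,0],[0,0,0,0,0,2,0],[0,0,0,0,0,2,0]]' 35|sed -n 2,4p;done
```

```text
ee_pos: [441.3, 227.5, 2.1]
orientation: [-2.181, -2.261, 0.0]
contact_force: [-0.5, 0.2, 0.1]
ee_pos: [441.3, 227.5, 0.1]
orientation: [-2.181, -2.261, 0.0]
contact_force: [0.2, 0.7, 0.5]
```

```bash
for i in 1 2 3 4; do python3 -m creep '[[0,0,0,0,0,0.8,0],[0,0,0,0,0,1.6,0],[0,0,0,0,0,2.4,0],[0,0,0,0,0,3,0],[0,0,0,0,0,3,0]]' 35|sed -n 2,4p|grep -v ori;done
python3 - <<'E'
from h import *
s,im,C=snap("wrist","w6");s2,i2,_=snap("scene","s6")
m=mask(im,(20,120,120),(33,255,255));print(s["ee_pos"],[(c,a) for c,a,_ in blobs(m,60)])
im=cv2.resize(im[150:320,200:440],(400,283));c=np.zeros((400,800,3),np.uint8);c[:283,:400]=im;c[:,400:]=cv2.resize(i2[160:240,320:400],(400,400),interpolation=cv2.INTER_CUBIC)
cv2.imwrite("pics/v10.png",c[:,:,::-1])
E
```

```text
ee_pos: [441.3, 227.5, -2.9]
contact_force: [-0.7, -0.2, -0.4]
ee_pos: [441.2, 227.5, -5.9]
contact_force: [0.7, -0.2, 0.6]
ee_pos: [441.4, 227.7, -6.7]
contact_force: [-7.3, -3.5, 30.4]
ee_pos: [441.4, 227.8, -7.0]
contact_force: [-18.0, -8.7, 71.8]
[441.41772339 227.76785934  -6.96437875] [([60.1, 257.9], 2273), ([317.2, 355.8], 476)]
```

Contact came at reported z ≈ -6.5 on a surface at z 22. The finger ends are therefore about 28 mm short of the reported TCP, which also fits the tip edge seen at wrist row 230. I back off, open, and check that the block hasn't moved.

```bash
python3 -m creep '[[0,0,0,0,0,-4,0],[0,0,0,0,0,-8,0],[0,0,0,0,0,-12,87],[0,0,0,0,0,-25,87],[0,0,0,0,0,-35,87]]' 35
for i in 1 2 ; do python3 -m creep '[[0,0,0,0,0,0,87],[0,0,0,0,0,0,87],[0,0,0,0,0,0,87],[0,0,0,0,0,0,87],[0,0,0,0,0,0,87]]' 35|tail -2; done
python3 - <<'E'
from h import *
s,im,C=snap("wrist","w7");print(s["ee_pos"])
for c,a,_ in blobs(mask(im,(20,120,120),(33,255,255)),60):print(c,a,cast(C,c,28)[0])
g=cv2.morphologyEx(mask(im,(0,0,0),(180,80,60)),cv2.MORPH_OPEN,np.ones((3,3)))
for c,a,_ in blobs(g,20):
    if a<300: print("dark",c,a,cast(C,c,22)[0])
E
```

```text
t: 10.7
ee_pos: [441.1, 227.3, 23.5]
orientation: [-2.181, -2.261, 0.002]
contact_force: [0.7, 0.5, -0.4]
finger_gap: 0.192
grip_force: 0.0
finger_gap: 0.577
grip_force: 0.0
finger_gap: 0.953
grip_force: 0.0
[441.31918512 227.56873161  23.23091949]
[96.2, 235.9] 1775 [310.86563644 221.20405264  28.        ]
[113.6, 330.9] 126 [312.94679524 156.43006517  28.        ]
[316.0, 340.1] 138 [442.32210772 155.22800794  28.        ]
[310.6, 380.1] 100 [439.81674788 123.86001721  28.        ]
dark [55.2, 137.1] 131 [291.07590269 277.46282745  22.        ]
dark [21.2, 160.3] 121 [268.76071694 263.59449343  22.        ]
dark [99.2, 203.7] 113 [311.33786497 239.18722051  22.        ]
dark [294.9, 233.3] 120 [427.23999805 225.02796355  22.        ]
dark [338.4, 233.7] 120 [453.26091844 225.72802667  22.        ]
dark [618.6, 253.2] 104 [627.82752464 218.80022301  22.        ]
dark [11.8, 269.9] 60 [248.89226767 193.40404296  22.        ]
dark [624.9, 269.8] 63 [635.11179608 207.68356383  22.        ]
dark [244.1, 334.6] 82 [395.19120217 152.97642116  22.        ]
dark [265.2, 334.7] 29 [409.03476882 153.4692124   22.        ]
dark [308.4, 334.9] 239 [437.32514987 154.42035757  22.        ]
dark [360.6, 335.1] 28 [471.50055756 155.49493635  22.        ]
dark [417.0, 334.5] 146 [508.48318852 157.15284417  22.        ]
dark [350.7, 335.3] 21 [465.02577317 155.11778058  22.        ]
dark [372.0, 335.5] 20 [478.99648476 155.44160934  22.        ]
```

```bash
python3 -m creep '[[0,0,0,0,-1,10,87],[0,0,0,0,-1,20,87],[0,0,0,0,-1,30,87],[0,0,0,0,-1,40,87],[0,0,0,0,-1,40,87]]' 35 |sed -n 2,4p
python3 -m creep '[[0,0,0,0,0,3,87],[0,0,0,0,0,6,60],[0,0,0,0,0,6,40],[0,0,0,0,0,6,30],[0,0,0,0,0,6,30]]' 35
python3 -m creep '[[0,0,0,0,0,0,30],[0,0,0,0,0,0,30],[0,0,0,0,0,0,30],[0,0,0,0,0,0,30],[0,0,0,0,0,0,30]]' 35
```

```text
ee_pos: [438.8, 226.6, -19.1]
orientation: [-2.181, -2.261, 0.006]
contact_force: [0.1, -0.8, 0.1]
t: 12.42
ee_pos: [440.6, 227.7, -22.5]
orientation: [2.181, 2.261, 0.001]
contact_force: [0.6, 0.4, -0.3]
finger_gap: 0.727
grip_force: 0.0
t: 12.83
ee_pos: [440.5, 227.7, -22.5]
orientation: [-2.181, -2.261, -0.001]
contact_force: [-0.8, 0.2, 3.1]
finger_gap: 0.52
grip_force: 35.0
```

Gripped: 35 N at an opening of 45.7 mm. I lift, then work out the way to a look above the jaws.

```bash
python3 -m creep '[[0,0,0,0,0,-30,30],[0,0,0,0,0,-65,30],[0,0,0,0,0,-100,30],[0,0,0,0,0,-137,30],[0,0,0,0,0,-172,30]]' 35
python3 - <<'E'
from h import *
s=read_state();print(togo(s,(578,50,150),np.radians(-8.5)))
E
```

```text
t: 13.25
ee_pos: [439.5, 226.8, 150.4]
orientation: [-2.182, -2.26, 0.002]
contact_force: [0.0, 1.2, -3.7]
finger_gap: 0.521
grip_force: 35.0
(array([-181.6,  132.2,    0.4]), np.float64(10.5))
```

```bash
python3 -m creep '[[0,0,2,-24,18,0,30],[0,0,4,-48,36,0,30],[0,0,6,-72,54,0,30],[0,0,8,-96,70,0,30],[0,0,10.5,-121,88,0,30]]' 35 >/dev/null
python3 -m creep '[[0,0,0,-20,11,0,30],[0,0,0,-40,22,0,30],[0,0,0,-67.5,33,0,30],[0,0,0,-67.5,33,0,30],[0,0,0,-67.5,33,0,30]]' 35
python3 - <<'E'
from h import *
s,im,C=snap("wrist","w8")
b=mask(im,(100,120,40),(125,255,255))
for c,a,m in blobs(b,40):
    ys,xs=np.nonzero(m);print(c,a,(xs.min(),xs.max(),ys.min(),ys.max()),cast(C,c,26)[0].round(1))
cv2.imwrite("pics/w8c.png",cv2.resize(im[0:300,170:470],(600,600))[:,:,::-1])
E
```

```text
t: 14.08
ee_pos: [554.7, 35.7, 148.6]
orientation: [-2.383, -2.046, 0.003]
contact_force: [-0.2, 0.3, -3.8]
finger_gap: 0.519
grip_force: 35.0
[593.7, 30.8] 3068 (np.int64(570), np.int64(639), np.int64(0), np.int64(72)) [806.6 133.8  26. ]
[314.1, 182.4] 228 (np.int64(308), np.int64(318), np.int64(162), np.int64(204)) [550.7  38.6  26. ]
[374.8, 192.3] 493 (np.int64(369), np.int64(385), np.int64(162), np.int64(226)) [605.9  20.6  26. ]
[619.3, 220.0] 3066 (np.int64(599), np.int64(639), np.int64(174), np.int64(268)) [841.3 -43.4  26. ]
```

View pics/w8c.png

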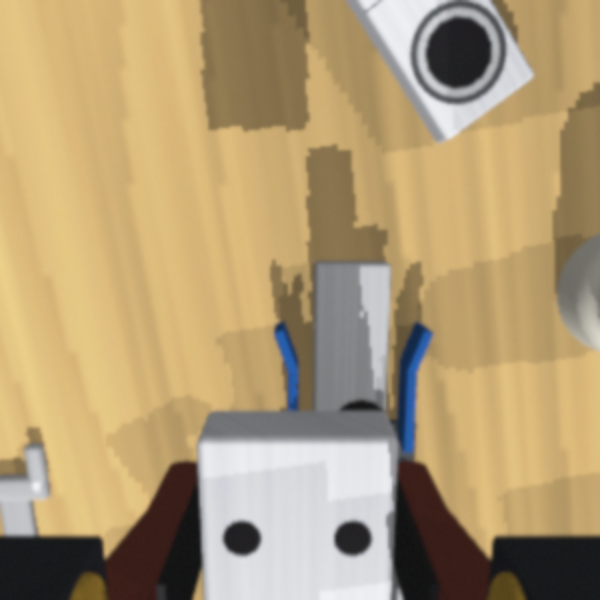

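The view shows the bar's end at px (328..364,131), the blue guides at px (319,190) and (371,190), and the held block in front with its holes level. I compute the clamp axis from these.

```bash
python3 - <<'E'
from h import *
im=cv2.imread("pics/w8.png")[:,:,::-1];s=read_state();C=cam("wrist",s)
hsv=cv2.cvtColor(im,cv2.COLOR_RGB2HSV)
g=(hsv[...,1]<45)&(hsv[...,2]>70)
rows=np.arange(136,196,4);mid=[]
for r in rows:
    x=np.flatnonzero(g[r,318:372])+318;w=cast(C,[(x.min()-.5,r),(x.max()+.5,r)],15);mid.append(w.mean(0));print(r,x.min(),x.max(),np.linalg.norm(w[1]-w[0]).round(1),w.mean(0).round(1)[:2])
b=mask(im,(95,100,40),(125,255,255))
gm=[]
for r in range(188,204,2):
    L=np.flatnonzero(b[r,300:330])+300;Rr=np.flatnonzero(b[r,360:400])+360
    w=cast(C,[(L.max()+.5,r),(Rr.min()-.5,r)],26);gm.append(w.mean(0));print("guides",r,L.max(),Rr.min(),np.linalg.norm(w[1]-w[0]).round(1),w.mean(0).round(1)[:2])
print("end",cast(C,[(328,131),(364.5,131)],15).mean(0))
print("lever top", cast(cam("top"),(441.8,197.4),61),"scene",cast(cam("scene"),(197.,204.4),61))
print("ee",s["ee_pos"],R.from_rotvec(s["orientation"]).as_matrix().round(3))
# held block: holes in tool frame
hp=[(170+242/2,538/2),(170+352/2,538/2)];zt=s["ee_pos"][2]+22.5+22;h=cast(C,hp,zt);print(h.round(1),np.degrees(np.arctan2(*(h[1]-h[0])[[1,0]])))
top=cast(C,[(170+201/2,438/2),(170+395/2,438/2)],zt);print(top.round(1))
E
```

```text
136 327 365 36.5 [586.2  77.8]
140 327 364 35.7 [585.3  74.2]
144 327 364 35.8 [584.8  70.5]
148 327 364 35.9 [584.3  66.7]
152 327 364 36.0 [583.9  63. ]
156 327 364 36.1 [583.4  59.2]
160 327 364 36.2 [582.9  55.4]
164 327 363 35.4 [581.9  51.7]
168 327 363 35.5 [581.4  47.9]
172 327 363 35.6 [580.9  44. ]
176 327 363 35.7 [580.4  40.1]
180 327 363 35.8 [579.9  36.2]
184 319 363 43.7 [575.6  32.8]
188 319 363 43.8 [575.1  28.9]
192 319 362 43.0 [574.  25.]
guides 188 318 370 48.0 [577.5  31.2]
guides 190 318 370 48.1 [577.3  29.2]
guides 192 318 370 48.1 [577.   27.3]
guides 194 318 370 48.2 [576.8  25.4]
guides 196 318 370 48.3 [576.5  23.4]
guides 198 318 370 48.4 [576.3  21.5]
guides 200 318 370 48.4 [576.   19.6]
guides 202 318 370 48.5 [575.8  17.6]
end [587.06608525  82.3217135   15.        ]
lever top [[ 533.03346511 -258.14980259   61.        ]] scene [[ 537.19810938 -255.33012561   61.        ]]
ee [554.51725409  37.60220004 148.53636332] [[ 0.149  0.989 -0.002]
 [ 0.989 -0.149 -0.   ]
 [-0.    -0.002 -1.   ]]
[[541.4  37.  193. ]
 [567.   33.2 193. ]] -8.442873894171996
[[536.5  62.8 193. ]
 [579.7  56.4 193. ]]
```

The clamp origin comes out at about (567.6,-46.2) with a yaw of 81.4°. The bar width of 36 and the lever position both agree. I go out past the mouth first, then down to block bottom z 27, above the spare.

```bash
python3 -m creep '[[0,0,0,35,9,0,30],[0,0,0,70,18,0,30],[0,0,0,99,25.5,0,30],[0,0,0,99,25.5,0,30],[0,0,0,99,25.5,30,30]]' 35 >/dev/null
python3 -m creep '[[0,0,0,0,0,30,30],[0,0,0,0,0,60,30],[0,0,0,0,0,90,30],[0,0,0,0,0,114,30],[0,0,0,0,0,114,30]]' 35
python3 - <<'E'
from h import *
s=read_state();o=np.array([567.6,-46.2]);u=np.array([.1495,.9888])
for cx in(150,125.4):
    print(togo(s,(*(o+cx*u),-6.5),np.radians(-8.6)))
E
```

```text
t: 14.97
ee_pos: [590.0, 133.1, 0.0]
orientation: [-2.373, -2.052, 0.013]
contact_force: [-2.3, 0.7, -4.0]
finger_gap: 0.517
grip_force: 35.0
(array([-30.6,   4.6,   6.6]), np.float64(0.3))
(array([-55.2,   4.5,   6.7]), np.float64(0.3))
```

```bash
python3 -m creep '[[0,0,0,0,0,0,30],[0,0,0,0,0,0,30],[0,0,0,0,0,0,30],[0,0,0,0,0,0,30],[0,0,0,0,0,0,30]]' 35
cat > cl.py <<'E'
from h import *
import sys
s=read_state();o=np.array([567.6,-46.2]);u=np.array([.1495,.9888]);v=np.array([-.9888,.1495])
d=s["ee_pos"][:2]-o;print("TCP in clamp",(d@u).round(1),(d@v).round(1),s["ee_pos"][2].round(1))
for a in sys.argv[1:]:
    cx,z=map(float,a.split(","));print(a,*togo(s,(*(o+cx*u),z),np.radians(-8.6)))
E
python3 cl.py 150,-6.5 125.4,-6.5
```

```text
t: 15.38
ee_pos: [596.0, 132.7, 6.7]
orientation: [2.378, 2.051, 0.004]
contact_force: [-0.6, -0.2, -3.9]
finger_gap: 0.518
grip_force: 35.0
TCP in clamp 181.2 -1.4 6.7
150,-6.5 [-31.2  -1.5  13.1] 0.2
125.4,-6.5 [-55.8  -1.5  13.1] 0.2
```

```bash
python3 -m creep '[[0,0,0.2,-8,-0.5,1,30],[0,0,0.2,-16,-1,1,30],[0,0,0.2,-24,-1,1,30],[0,0,0.2,-31,-1,1,30],[0,0,0.2,-31,-1,1,30]]' 35|sed -n 2,4p
python3 -m creep '[[0,0,0,0,0,0,30],[0,0,0,0,0,0,30],[0,0,0,0,0,0,30],[0,0,0,0,0,0,30],[0,0,0,0,0,0,30]]' 35|sed -n 2,4p; python3 cl.py 150,-6.5
```

```text
ee_pos: [589.2, 98.5, 4.4]
orientation: [2.386, 2.043, -0.002]
contact_force: [0.2, -0.5, -3.5]
ee_pos: [589.6, 102.3, 4.2]
orientation: [-2.382, -2.048, -0.0]
contact_force: [0.4, -0.1, -3.9]
TCP in clamp 150.1 0.4 4.2
150,-6.5 [-0.1  0.4 10.7] -0.0
```

Lower to just above the bar, then slide in gently.

```bash
python3 -m creep '[[0,0,0,0,0.4,3,30],[0,0,0,0,0.4,6,30],[0,0,0,0,0.4,9,30],[0,0,0,0,0.4,10.5,30],[0,0,0,0,0.4,10.5,30]]' 35|sed -n 2,4p
python3 -m creep '[[0,0,0,-4,0,0,30],[0,0,0,-8,0,0,30],[0,0,0,-12,0,0,30],[0,0,0,-15,0,0,30],[0,0,0,-18,0,0,30]]' 35|sed -n 2,4p
python3 cl.py 125.4,-7.5
```

```text
ee_pos: [590.0, 102.0, -6.3]
orientation: [-2.382, -2.048, -0.0]
contact_force: [-0.6, 1.4, -0.2]
ee_pos: [587.3, 83.3, -6.1]
orientation: [2.383, 2.047, 0.0]
contact_force: [0.3, 1.2, -1.3]
TCP in clamp 131.0 -0.1 -6.1
125.4,-7.5 [-5.6 -0.1  1.4] -0.1
```

```bash
python3 -m creep '[[0,0,0,-1,0,0,30],[0,0,0,-2,0,0,30],[0,0,0,-3,0,0,30],[0,0,0,-4,0,0,30],[0,0,0,-5,0,0,30]]' 35|sed -n 2,4p
python3 -m creep '[[0,0,0,-0.4,0,0,30],[0,0,0,-0.8,0,0,30],[0,0,0,-1.2,0,0,30],[0,0,0,-1.6,0,0,30],[0,0,0,-2,0,0,30]]' 35|sed -n 2,4p
python3 cl.py 125.4,-7.5
```

```text
ee_pos: [586.6, 79.2, -6.2]
orientation: [-2.382, -2.048, -0.0]
contact_force: [0.9, 1.5, -1.0]
ee_pos: [586.2, 77.1, -6.3]
orientation: [-2.382, -2.048, -0.0]
contact_force: [-0.1, 1.2, -0.6]
TCP in clamp 124.7 0.0 -6.3
125.4,-7.5 [0.7 0.  1.2] -0.0
```

```bash
python3 -m creep '[[0,0,0,-0.4,0,0,30],[0,0,0,-0.8,0,0,30],[0,0,0,-1.2,0,0,30],[0,0,0,-1.2,0,0,30],[0,0,0,-1.2,0,0,30]]' 35|sed -n 2,4p
python3 -m creep '[[0,0,0,-0.4,0,0,30],[0,0,0,-0.8,0,0,30],[0,0,0,-1.2,0,0,30],[0,0,0,-1.2,0,0,30],[0,0,0,-1.2,0,0,30]]' 35|sed -n 2,4p
python3 cl.py
```

```text
ee_pos: [586.0, 75.7, -6.3]
orientation: [2.383, 2.048, -0.0]
contact_force: [0.0, 1.3, -0.8]
ee_pos: [586.0, 75.4, -6.2]
orientation: [-2.382, -2.048, -0.001]
contact_force: [0.9, 4.3, -1.4]
TCP in clamp 123.0 0.0 -6.2
```

```bash
python3 -m creep '[[0,0,0,-0.4,0,0,30],[0,0,0,-0.7,0,0,30],[0,0,0,-0.7,0,0,30],[0,0,0,-0.7,0,0.5,30],[0,0,0,-0.7,0,1,30]]' 35|sed -n 2,4p
python3 -m creep '[[0,0,0,0,0,0,62],[0,0,0,0,0,0,62],[0,0,0,0,0,0,62],[0,0,0,0,0,0,62],[0,0,0,0,0,0,62]]' 35
python3 -m creep '[[0,0,0,2,0,-10,66],[0,0,0,2,0,-35,66],[0,0,0,2,0,-70,66],[0,0,0,2,0,-105,66],[0,0,0,2,0,-140,66]]' 35|sed -n 2,5p
python3 - <<'E'
from h import *
o=np.array([567.6,-46.2]);u=np.array([.1495,.9888])
for k in(0,-2.3):
  oo=o+k*u
  print("expected holes/cap:",[(oo+x*u).round(1) for x in(93+30,93-28)])
s,im,C=snap("wrist","w9")
g=cv2.morphologyEx(mask(im,(0,0,0),(180,80,60)),cv2.MORPH_OPEN,np.ones((3,3)))
for c,a,_ in blobs(g,20):
    if a<400 and c[1]<260: print("dark",c,a,cast(C,c,37)[0])
for n in("top","scene"):
    s,im,C=snap(n,n+"9")
    for c,a,_ in blobs(mask(im,(20,120,100),(33,255,255)),5):
        w=cast(C,c,44)[0]
        if abs(w[0]-577)<50 and abs(w[1]-18)<60: print(n,c,a,w)
E
```

```text
ee_pos: [586.0, 75.4, -7.0]
orientation: [-2.381, -2.048, -0.002]
contact_force: [0.3, 6.3, 1.8]
t: 19.55
ee_pos: [585.6, 73.2, -7.3]
orientation: [2.383, 2.047, -0.001]
contact_force: [1.0, -0.2, -1.4]
finger_gap: 0.704
grip_force: 0.0
ee_pos: [585.7, 75.7, 134.8]
orientation: [2.383, 2.047, -0.001]
contact_force: [-0.2, 0.3, 0.3]
finger_gap: 0.754
expected holes/cap: [array([586. ,  75.4]), array([577.3,  18.1])]
expected holes/cap: [array([585.6,  73.1]), array([577. ,  15.8])]
dark [343.3, 8.1] 60 [625.94497943 215.33149992  37.        ]
dark [317.0, 28.5] 52 [603.90135456 204.10652588  37.        ]
dark [303.9, 193.7] 49 [572.67100336  75.39177685  37.        ]
dark [333.9, 193.8] 42 [598.47434331  71.38731605  37.        ]
scene [290.4, 235.3] 72 [579.15469498  18.8626994   44.        ]
```

The block is seated: the holes' midpoint is at (585.6,73.4), which agrees with the stop contact. I move the clamp origin to (567.3,-48.5), close the fingers and go above the handle.

```bash
sed -i 's/\[567.6,-46.2\]/[567.3,-48.5]/' cl.py
python3 -m creep '[[0,0,0,0,0,-25,0],[0,0,0,0,0,-50,0],[0,0,0,0,0,-70,0],[0,0,0,-20,0,-70,0],[0,0,0,-45,0,-70,0]]' 35 >/dev/null
python3 -m creep '[[0,0,0,-35,0,0,0],[0,0,0,-70,0,0,0],[0,0,0,-105,0,0,0],[0,0,0,-140,0,0,0],[0,0,0,-172,0,0,0]]' 35 >/dev/null
python3 -m creep '[[0,0,0,0,0,0,0],[0,0,0,0,0,0,0],[0,0,0,0,0,0,0],[0,0,0,0,0,0,0],[0,0,0,0,0,0,0]]' 35
python3 cl.py -97,142
python3 - <<'E'
from h import *
s,im,C=snap("scene","s10")
o=np.array([567.3,-48.5]);u=np.array([.1495,.9888])
P=[[*(o+x*u),z] for x,z in((-98.7,165.5),(-105,174),(-120,182))]
print(proj(C,P).round(0).tolist())
i0=cv2.imread("pics/scene0.png")[:,:,::-1]
for c,a,_ in blobs(mask(i0,(0,140,60),(8,255,255))|mask(i0,(172,140,60),(180,255,255)),20): print(c,a)
E
```

```text
t: 21.37
ee_pos: [553.6, -136.8, 202.3]
orientation: [-2.379, -2.05, 0.0]
contact_force: [0.1, 0.0, -0.5]
finger_gap: 0.003
grip_force: 0.0
TCP in clamp -89.4 0.4 202.3
-97,142 [-7.7  0.4 60.3] 0.1
[[227.0, 187.0], [224.0, 184.0], [218.0, 180.0]]
[519.4, 170.9] 3792
[173.9, 177.7] 228
[227.0, 189.1] 201
[289.7, 278.0] 356
```

```bash
python3 -m creep '[[0,0,0,-4,0.4,20,0],[0,0,0,-7.6,0.4,40,0],[0,0,0,-7.6,0.4,57,0],[0,0,0,-7.6,0.4,57,0],[0,0,0,-7.6,0.4,57,0]]' 35|sed -n 2,4p
python3 -m creep '[[0,0,0,-9,0,13,0],[0,0,0,-16,0,19,0],[0,0,0,-22,0,26,0],[0,0,0,-27,0,33,0],[0,0,0,-32,0,41,0]]' 35|sed -n 2,4p; python3 cl.py
python3 -m creep '[[0,0,0,-4,0,8,0],[0,0,0,-6,0,15,0],[0,0,0,-8,0,22,0],[0,0,0,-9.5,0,27,0],[0,0,0,-10,0,31,0]]' 35|sed -n 2,4p;  python3 cl.py
```

```text
ee_pos: [552.2, -144.9, 145.3]
orientation: [-2.38, -2.048, 0.002]
contact_force: [0.1, 1.6, 0.5]
ee_pos: [548.9, -177.1, 105.4]
orientation: [-2.382, -2.048, -0.004]
contact_force: [0.2, 6.3, 5.5]
TCP in clamp -129.9 -1.0 105.4
ee_pos: [545.4, -188.7, 72.9]
orientation: [-2.383, -2.046, 0.002]
contact_force: [0.0, -1.0, -0.1]
TCP in clamp -141.9 0.7 72.9
```

```bash
for i in 1 2 3; do python3 -m creep '[[0,0,0,0,0,0.5,0],[0,0,0,0,0,1,0],[0,0,0,0,0,1.5,0],[0,0,0,0,0,2,0],[0,0,0,0,0,2,0]]' 35|sed -n 2,4p|grep -v ori; done; python3 cl.py
```

```text
ee_pos: [546.5, -187.7, 71.9]
contact_force: [0.5, 0.5, 0.1]
ee_pos: [546.4, -187.6, 69.9]
contact_force: [-0.0, 0.5, 1.4]
ee_pos: [546.5, -187.7, 69.6]
contact_force: [-6.0, 3.8, 18.7]
TCP in clamp -140.7 -0.3 69.6
```

The stop is reached at tip z 98 with 19 N, as expected for locked. I lift off and verify the handle stays down.

```bash
python3 -m creep '[[0,0,0,0,0,-10,0],[0,0,0,0,0,-25,0],[0,0,0,0,0,-45,0],[0,0,0,-10,0,-45,0],[0,0,0,-40,0,-45,0]]' 35 >/dev/null
python3 -m creep '[[0,0,0,-20,0,0,0],[0,0,0,-39,0,0,0],[0,0,0,-39,0,0,0],[0,0,0,-39,0,0,0],[0,0,0,-39,0,0,0]]' 35
python3 cl.py -221,38
python3 - <<'E'
from h import *
s,im,C=snap("scene","s11")
o=np.array([567.3,-48.5]);u=np.array([.1495,.9888])
print(proj(C,[[*(o+x*u),z] for x,z in((-140,94),(-215,61),(65,38))]).round(0).tolist())
for c,a,_ in blobs(mask(im,(0,140,60),(8,255,255))|mask(im,(172,140,60),(180,255,255)),15): print("red",c,a)
for c,a,_ in blobs(mask(im,(20,120,80),(33,255,255)),5): print("yel",c,a)
E
```

```text
t: 24.75
ee_pos: [534.4, -265.0, 112.2]
orientation: [-2.382, -2.047, -0.0]
contact_force: [-0.9, -0.0, -0.4]
finger_gap: 0.001
grip_force: 0.0
TCP in clamp -219.0 0.2 112.2
-221,38 [-2.1  0.3 74.2] -0.0
[[217.0, 202.0], [195.0, 204.0], [290.0, 236.0]]
red [519.4, 171.0] 3797
red [178.3, 177.0] 32
red [162.9, 182.9] 49
red [219.4, 203.8] 153
red [289.7, 278.1] 353
yel [432.5, 22.5] 249
yel [420.4, 77.3] 40
yel [166.4, 158.9] 16
yel [229.6, 170.9] 52
yel [376.5, 180.3] 50
yel [426.4, 182.5] 60
yel [197.0, 204.5] 117
yel [262.1, 215.5] 12
yel [293.6, 236.7] 7
yel [287.4, 237.3] 9
yel [521.9, 248.4] 120
yel [540.0, 251.3] 214
yel [451.5, 303.8] 103
```

The handle stays locked, with its red grip at (219,204) against a predicted (217,202). Now the lever.

```bash
python3 -m creep '[[0,0,0,-2,0,20,0],[0,0,0,-2,0,40,0],[0,0,0,-2,0,60,0],[0,0,0,-2,0,74,0],[0,0,0,-2,0,74,0]]' 35|sed -n 2,4p|grep -v ori
python3 -m creep '[[0,0,0,0,0,4,0],[0,0,0,0,0,9,0],[0,0,0,0,0,14,0],[0,0,0,0,0,18,0],[0,0,0,0,0,22,0]]' 35|sed -n 2,4p|grep -v ori
python3 -m creep '[[0,0,0,0,0,3,0],[0,0,0,0,0,6,0],[0,0,0,0,0,9,0],[0,0,0,0,0,11,0],[0,0,0,0,0,11,0]]' 35|sed -n 2,4p|grep -v ori
python3 - <<'E'
from h import *
s,im,C=snap("scene","s12")
for c,a,_ in blobs(mask(im,(0,140,60),(8,255,255))|mask(im,(172,140,60),(180,255,255)),15): print("red",c,a)
E
```

```text
ee_pos: [532.7, -265.1, 35.8]
contact_force: [0.1, 0.5, 0.5]
ee_pos: [535.3, -267.3, 17.7]
contact_force: [-0.9, 2.9, 4.0]
ee_pos: [534.0, -267.9, 5.3]
contact_force: [-0.7, -0.3, 1.7]
red [519.5, 171.0] 3823
red [167.5, 180.2] 132
red [224.6, 190.3] 198
red [289.8, 278.0] 352
```

The handle has sprung open, with its grip back at (225,190). I lift, go back over the block, and look at the cap and holes.

```bash
python3 -m creep '[[0,0,0,0,0,-40,0],[0,0,0,0,0,-80,0],[0,0,0,0,0,-120,66],[0,0,0,0,0,-160,66],[0,0,0,0,0,-200,66]]' 35 >/dev/null
python3 -m creep '[[0,0,0,35,0,0,66],[0,0,0,75,0,0,66],[0,0,0,115,0,0,66],[0,0,0,155,0,0,66],[0,0,0,195,0,0,66]]' 35 >/dev/null
python3 -m creep '[[0,0,0,40,0,0,66],[0,0,0,80,0,0,66],[0,0,0,120,0,0,66],[0,0,0,149,0,30,66],[0,0,0,149,0,60,66]]' 35 >/dev/null
python3 -m creep '[[0,0,0,0,0,10,66],[0,0,0,0,0,10,66],[0,0,0,0,0,10,66],[0,0,0,0,0,10,66],[0,0,0,0,0,10,66]]' 35
python3 - <<'E'
from h import *
s,im,C=snap("wrist","w13")
g=cv2.morphologyEx(mask(im,(0,0,0),(180,80,60)),cv2.MORPH_OPEN,np.ones((3,3)))
for c,a,_ in blobs(g,20):
    if a<400 and 150<c[1]<260 and 250<c[0]<400: print("dark",c,a,cast(C,c,37)[0])
print(togo(s,(586,75.6,-7),np.radians(-8.6)))
i0=cv2.imread("pics/scene9.png")[:,:,::-1];s,i1,C=snap("scene","s13")
for im in(i0,i1):
  for c,a,_ in blobs(mask(im,(20,120,80),(33,255,255)),5):
    if 280<c[0]<300 and 220<c[1]<250: print("cap",c,a)
o=np.array([567.3,-48.5]);u=np.array([.1495,.9888])
print(proj(C,[[*(o+65*u),z] for z in(44,38)]).round(1).tolist())
E
```

```text
t: 27.77
ee_pos: [587.1, 71.0, 137.6]
orientation: [2.384, 2.044, 0.004]
contact_force: [-0.8, 0.6, 0.0]
finger_gap: 0.75
grip_force: 0.0
dark [301.4, 188.3] 51 [572.85363343  75.29806737  37.        ]
dark [330.9, 188.1] 41 [598.39267049  71.53662974  37.        ]
(array([  4.2,  -2.2, 144.6]), np.float64(-0.2))
cap [290.5, 235.2] 73
cap [290.6, 235.8] 57
[[289.4, 234.5], [289.5, 235.9]]
```

The cap's visible area dropped from 73 to 57 px (ratio 1.28, with 1.22 expected for home), and the block hasn't moved. I descend to grip.

```bash
python3 -m creep '[[0,0,0,4,-1,30,66],[0,0,0,4,-1,60,66],[0,0,0,4,-1,90,66],[0,0,0,4,-1,100,66],[0,0,0,4,-1,100,66]]' 35 >/dev/null
python3 -m creep '[[0,0,0,0,0,0,66],[0,0,0,0,0,0,66],[0,0,0,0,0,0,66],[0,0,0,0,0,0,66],[0,0,0,0,0,0,66]]' 35 |sed -n 2p
python3 - <<'E'
from h import *
print(togo(read_state(),(586,75.6,-7),np.radians(-8.6)))
E
```

```text
ee_pos: [586.2, 76.6, 36.8]
(array([-1.1, -0.1, 43.8]), np.float64(-0.0))
```

```bash
python3 -m creep '[[0,0,0,-1,0,10,66],[0,0,0,-1,0,20,66],[0,0,0,-1,0,30,66],[0,0,0,-1,0,38,66],[0,0,0,-1,0,43.5,66]]' 35 |sed -n 2,4p
python3 -m creep '[[0,0,0,0,0,0,66],[0,0,0,0,0,0,30],[0,0,0,0,0,0,30],[0,0,0,0,0,0,30],[0,0,0,0,0,0,30]]' 35 >/dev/null
python3 -m creep '[[0,0,0,0,0,0,30],[0,0,0,0,0,-1,30],[0,0,0,0,0,-2,30],[0,0,0,0,0,-3,30],[0,0,0,0,0,-4,30]]' 35; python3 cl.py
```

```text
ee_pos: [584.3, 75.3, -9.6]
orientation: [-2.382, -2.047, 0.003]
contact_force: [0.1, 0.9, -0.4]
t: 29.95
ee_pos: [584.8, 75.6, -3.9]
orientation: [-2.382, -2.047, 0.001]
contact_force: [0.1, 1.0, -4.9]
finger_gap: 0.525
grip_force: 35.0
TCP in clamp 125.3 1.2 -3.9
```

```bash
python3 -m creep '[[0,0,0,0,0,-8,30],[0,0,0,10,0,-9,30],[0,0,0,25,0,-9,30],[0,0,0,42,0,-9,30],[0,0,0,60,0,-9,30]]' 35 |sed -n 2,4p
python3 -m creep '[[0,0,0,2,0,0,30],[0,0,0,2,0,-20,30],[0,0,0,2,0,-50,30],[0,0,0,2,0,-80,30],[0,0,0,2,0,-80,30]]' 35
python3 - <<'E'
from h import *
for f,n in(("scene0","scene"),("top0","top"),("top9","top")):
    im=cv2.imread(f"pics/{f}.png")[:,:,::-1];C=cam(n)
    for c,a,m in blobs(mask(im,(60,60,30),(88,255,170)),800):
        ct=cv2.findContours(m.astype(np.uint8),cv2.RETR_EXTERNAL,cv2.CHAIN_APPROX_NONE)[0][0].reshape(-1,2)
        print(n,c,a,cv2.minAreaRect(cast(C,ct,3)[:,:2].astype(np.float32)))
print(togo(read_state(),(520,437.5,73),0))
E
```

```text
ee_pos: [594.4, 137.0, 5.4]
orientation: [-2.382, -2.048, -0.001]
contact_force: [0.4, -0.6, -3.8]
t: 30.78
ee_pos: [598.5, 138.2, 90.7]
orientation: [2.38, 2.046, 0.013]
contact_force: [1.8, 0.5, -2.8]
finger_gap: 0.524
grip_force: 35.0
scene [65.5, 159.9] 2699 ((382.6304931640625, -788.9368286132812), (362.48583984375, 241.298583984375), 69.02880859375)
scene [435.7, 251.1] 2569 ((523.3027954101562, 407.60040283203125), (143.83482360839844, 165.83578491210938), 1.1960543394088745)
top [601.2, 195.5] 4131 ((542.50537109375, -738.5256958007812), (199.80323791503906, 223.04881286621094), 0.09108389914035797)
top [201.0, 209.7] 3026 ((520.6090698242188, 405.22454833984375), (146.2288360595703, 166.78443908691406), 1.1967663764953613)
top [601.2, 195.5] 4128 ((542.2066040039062, -738.7247314453125), (222.96624755859375, 201.1553497314453), 89.46849822998047)
top [201.0, 209.7] 3027 ((520.4058227539062, 405.3843994140625), (146.04718017578125, 166.78050231933594), 1.0600687265396118)
(array([ 284. , -122.7,   17.9]), np.float64(-8.6))
```

```bash
python3 -m creep '[[0,0,0,36,-15,0,30],[0,0,0,72,-31,0,30],[0,0,0,108,-46,0,30],[0,0,0,144,-62,0,30],[0,0,0,175,-75,0,30]]' 35 >/dev/null
python3 -m creep '[[0,0,-3,36,-16,0,30],[0,0,-6,72,-32,0,30],[0,0,-9.7,109,-48,0,30],[0,0,-9.7,109,-48,0,30],[0,0,-9.7,109,-48,0,30]]' 35 >/dev/null
python3 -m creep '[[0,0,0,0,0,20,30],[0,0,0,0,0,40,30],[0,0,0,0,0,55,30],[0,0,0,0,0,55,30],[0,0,0,0,0,55,30]]' 35
python3 - <<'E'
from h import *
s,im,C=snap("wrist","w14")
print(togo(s,(520,437.7,-18.8),np.radians(1.1)))
E
```

```text
t: 32.03
ee_pos: [515.3, 434.6, 29.1]
orientation: [2.202, 2.24, -0.004]
contact_force: [0.2, 0.0, -3.3]
finger_gap: 0.524
grip_force: 35.0
(array([ 3.1,  4.8, 47.9]), np.float64(-0.1))
```

```bash
python3 -m creep '[[0,0,0,1,1.5,10,30],[0,0,0,3,4.5,20,30],[0,0,0,3,4.5,30,30],[0,0,0,3,4.5,38,30],[0,0,0,3,4.5,38,30]]' 35 >/dev/null
python3 -m creep '[[0,0,0,0,0,0,30],[0,0,0,0,0,0,30],[0,0,0,0,0,0,30],[0,0,0,0,0,0,30],[0,0,0,0,0,0,30]]' 35|sed -n 2,4p
python3 - <<'E'
from h import *
print(togo(read_state(),(520,437.7,-19.3),np.radians(1.1)))
E
```

```text
ee_pos: [520.4, 439.3, -7.3]
orientation: [-2.201, -2.242, -0.001]
contact_force: [0.9, -0.8, -3.3]
(array([-1.6, -0.5, 12. ]), np.float64(-0.0))
```

```bash
python3 -m creep '[[0,0,0,-1.6,-0.5,4,30],[0,0,0,-1.6,-0.5,8,30],[0,0,0,-1.6,-0.5,10,30],[0,0,0,-1.6,-0.5,11,30],[0,0,0,-1.6,-0.5,11,30]]' 35|sed -n 2,4p
python3 -m creep '[[0,0,0,0,0,0.5,30],[0,0,0,0,0,1,30],[0,0,0,0,0,1,30],[0,0,0,0,0,1,30],[0,0,0,0,0,1,30]]' 35|sed -n 2,4p
```

```text
ee_pos: [519.6, 437.3, -19.0]
orientation: [-2.201, -2.242, 0.001]
contact_force: [0.2, 0.4, -3.8]
ee_pos: [519.8, 437.5, -19.3]
orientation: [-2.201, -2.242, -0.0]
contact_force: [-3.2, -2.1, 3.8]
```

Contact with the mat. I release, lift, and check the whole scene.

```bash
for i in 1 2; do python3 -m creep '[[0,0,0,0,0,0,72],[0,0,0,0,0,0,72],[0,0,0,0,0,0,72],[0,0,0,0,0,0,72],[0,0,0,0,0,0,72]]' 35|tail -2; done
python3 -m creep '[[0,0,0,0,0,-20,72],[0,0,0,0,0,-55,72],[0,0,0,0,0,-95,72],[0,0,0,0,0,-130,72],[0,0,0,0,0,-170,72]]' 35 >/dev/null
python3 -m creep '[[0,0,0,20,0,0,72],[0,0,0,40,0,0,72],[0,0,0,60,0,0,72],[0,0,0,60,0,0,72],[0,0,0,60,0,0,72]]' 35 
python3 - <<'E'
from h import *
s,im,C=snap("wrist","w15")
g=cv2.morphologyEx(mask(im,(0,0,0),(180,80,60)),cv2.MORPH_OPEN,np.ones((3,3)))
for c,a,_ in blobs(g,20):
    if a<400 and c[1]<300:
        w=cast(C,c,25)[0]
        if np.hypot(*(w[:2]-[520,405]))<70: print("dark",c,a,w)
for c,a,_ in blobs(mask(im,(20,120,100),(33,255,255)),20):
    w=cast(C,c,26)[0]
    if np.hypot(*(w[:2]-[520,405]))<70: print("cap wrist",c,a,w)
for n in("scene","top"):
    s,i1,C=snap(n,n+"15");i0=cv2.imread(f"pics/{n}0.png")[:,:,::-1]
    for k,im in enumerate((i0,i1)):
      for c,a,_ in blobs(mask(im,(20,120,80),(33,255,255)),15):
        w=cast(C,c,26)[0]
        if np.hypot(*(w[:2]-[520,405]))<70 or np.hypot(*(w[:2]-[441,168]))<30 : print(n,k,"cap",c,a,w.round(1))
    P=[(628.7,184,22),(711,47,62),(609,-119,42),(497,-73,42)]
    for nm,p in zip(("spare","jar","boltA","boltB"),P):
        x,y=proj(C,p)[0].astype(int);d=cv2.absdiff(i0[y-12:y+12,x-12:x+12],i1[y-12:y+12,x-12:x+12]);print(n,nm,"diff",d.mean().round(1),(d.max(2)>40).sum())
E
```

```text
finger_gap: 0.813
grip_force: 0.0
finger_gap: 0.821
grip_force: 0.0
t: 35.42
ee_pos: [517.8, 498.4, 149.8]
orientation: [-2.198, -2.244, 0.001]
contact_force: [-0.2, -0.4, 0.4]
finger_gap: 0.823
grip_force: 0.0
dark [306.0, 246.2] 23 [506.59083512 435.29863237  25.        ]
dark [332.0, 246.5] 20 [532.41692755 435.53537597  25.        ]
cap wrist [319.0, 295.7] 330 [520.67742549 380.86381893  26.        ]
scene 0 cap [353.4, 209.7] 64 [442.2 169.6  26. ]
scene 1 cap [427.1, 242.4] 54 [520.5 379.2  26. ]
scene spare diff 2.0 0
scene jar diff 2.4 0
scene boltA diff 2.2 0
scene boltB diff 1.8 0
top 0 cap [284.6, 235.8] 82 [440.9 168.   26. ]
top 1 cap [208.6, 208.8] 70 [519.3 377.7  26. ]
top spare diff 1.5 0
top jar diff 2.0 0
top boltA diff 1.3 0
top boltB diff 1.4 0
```

The block sits at (520,405) on the mat, cap up. The cap is about home by area and height, the other objects haven't changed, and the robot is clear.

```bash
python3 -c "
from bench import *
print(hand_in())"
```

```text
the job is handed in; nothing more can be done
None
```

I handed in the job at about 35 s: the block was pressed in the locking pliers, released with the yellow lever, and laid on the middle of the green mat, cap up. The cap looked fully home, but I judged that only from camera area and height. The other block, the jar and both bolts had not moved.

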